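Move the spice jars to the new rack in order

TASK

Move the four spice jars from the old dark rack with the coloured saddles to the new wooden rack, keeping their order as counted from the red end of each rack: the jar nearest the old rack's red end goes nearest the new rack's red end, and so on. Lay each jar along its own wire cradle, settled down between the two rails and centred lengthwise, and leave all four lying still.

Things in the scene. Friction and masses are not known exactly. Their poses are not given: they have to be found in the camera images.
- jar_green: clear spice jar with pale green contents and white lid, lying on its side; 98 mm long, 43 mm in diameter, 0.09 to 0.18 kg. Origin on the underside, 22 mm below the jar's axis, at the middle of its length; y along the jar away from the lid; its centre of mass is at y = +7 mm, z up. Grip it from above across the diameter at axis height.
- jar_grey: clear spice jar with dark grey contents and white lid, lying on its side; 98 mm long, 43 mm in diameter, 0.09 to 0.18 kg. Origin on the underside, 22 mm below the jar's axis, at the middle of its length; y along the jar away from the lid; its centre of mass is at y = +7 mm, z up. Grip it from above across the diameter at axis height.
- jar_pink: clear spice jar with pink contents and white lid, lying on its side; 98 mm long, 43 mm in diameter, 0.09 to 0.18 kg. Origin on the underside, 22 mm below the jar's axis, at the middle of its length; y along the jar away from the lid; its centre of mass is at y = +7 mm, z up. Grip it from above across the diameter at axis height.
- jar_beige: clear spice jar with beige contents and white lid, lying on its side; 98 mm long, 43 mm in diameter, 0.09 to 0.18 kg. Origin on the underside, 22 mm below the jar's axis, at the middle of its length; y along the jar away from the lid; its centre of mass is at y = +7 mm, z up. Grip it from above across the diameter at axis height.
- old_rack: old rack: dark steel plate fixed to the bench, 126 (x) x 280 (y) x 12 mm, with a red bar (14 mm wide, 20 mm high) along its +y end. Origin: centre of the underside; z up. Carries four coloured saddles in a row at y = +108, +36, -36, -108 mm (first nearest the red bar), each with a spice jar lying along x.
- new_rack: new rack: light wooden board fixed to the bench, 112 (x) x 280 (y) x 12 mm, red bar (20 mm high) along its -y end. Origin: centre of underside. Four empty cradles at x = 0, y = -108, -36, +36, +108 mm (first nearest the red bar): each two 8 mm wire rails along x, 72 mm long, 30 mm apart, tops 34 mm high. A jar lies in one along x, its origin 28 mm above the rack's origin.
- saddle_blue: blue plastic saddle fixed on the old rack, holding the jar with pale green contents at the start. Base 120 (x) x 42 x 6 mm with two rails along x, 38 mm over both, narrower than the jar. Origin: centre of underside, 12 mm above the bench; the jar's origin is 16 mm higher. Its place in the row is shuffled; its colour has no meaning.
- saddle_yellow: yellow plastic saddle fixed on the old rack, holding the jar with dark grey contents at the start. Base 120 (x) x 42 x 6 mm with two rails along x, 38 mm over both, narrower than the jar. Origin: centre of underside, 12 mm above the bench; the jar's origin is 16 mm higher. Its place in the row is shuffled; its colour has no meaning.
- saddle_white: white plastic saddle fixed on the old rack, holding the jar with pink contents at the start. Base 120 (x) x 42 x 6 mm with two rails along x, 38 mm over both, narrower than the jar. Origin: centre of underside, 12 mm above the bench; the jar's origin is 16 mm higher. Its place in the row is shuffled; its colour has no meaning.
- saddle_black: black plastic saddle fixed on the old rack, holding the jar with beige contents at the start. Base 120 (x) x 42 x 6 mm with two rails along x, 38 mm over both, narrower than the jar. Origin: centre of underside, 12 mm above the bench; the jar's origin is 16 mm higher. Its place in the row is shuffled; its colour has no meaning.
Not all that is in view belongs to the job. Leave any purple look-alike of the jar_pink alone.

How it is judged:
By the outcome, as a careful person would: the job done as asked, in the order asked, and still so for the second after the job is handed in, with the robot touching nothing.
It also fails if it takes over 99 s, if anything falls off the work surface, if the arm or the gripper's body presses on something with over 40 N, if the wrist force passes 120 N, or if a joint passes its speed limit or range.

ROBOT

A 6-joint arm with a two-finger parallel gripper is mounted at the origin on a cart in front of the work surface, level with it; the furniture and walls round the work are solid. World frame = base frame: x ahead of the robot, y to its left, z up, the work surface at z = 0. Lengths are in m, angles in degrees, forces in N, time in s.
With the tool pointing down it reaches from about 0.375 to 0.9 m from the base axis. Payload 3.1 kg.
Tool frame: the origin (TCP) lies on the centre line of the jaws, within the pads' length; the fingertips stand 8 mm ahead of it and the grasp point (between the pads) lies 11 mm behind it; z points along the fingers, y is the line along which they close (so a half turn about z gives the same grasp; the last joint's range is limited). The gripper opens to 87 mm and grips with 3 to 60 N. Pads are 19 mm wide; open, the fingers measure 117 mm over their backs; the gripper's body (75 mm by 190 mm) begins 51 mm behind the grasp point.
Start: joints at [-75.888, 30.224, 82.088, -0, 67.689, -10.227], TCP at [0.258, -0.569, 0.231] pointing down, gripper open.
Joint ranges: [-176.69, 176.69], [-43.24, 126.21], [12.49, 139.97], [-82, 262], [0, 151.66], [-163.58, 163.58]. Speed limits (degrees/s): [159.86, 159.86, 180, 180, 180, 180].

INTERFACE

Orientations are given as a 3x3 rotation matrix whose columns are the frame's x, y, z axes.
In Python, from rig import * gives the robot as it stands.
- The arm moves only by the tool step_arm, never from a script. Its argument "targets" is a list of rows, each a list of 5 numbers: the opening, from -1 (shut) to 1 (fully open), then the shift along the world's x, y, z normalised to -1 to 1, where 1 is 0.25 m, then the turn about the world's z normalised to -1 to 1, where 1 is 180 degrees. In form: [[fingers, x, y, z, turn], ...]. A call has 1 to 20 rows; each row is the pose to reach, as a shift and turn from the pose commanded when the call began, turning the shorter way round; what a row does not reach only later rows make up. A row lasts 1/10 s, in which the tool goes at most 50 mm and 8.59 degrees, less where a joint would pass 70% of its speed; a pose out of reach is approached as far as the arm can. A call with a number of a shift or a turn outside -1 to 1 is refused whole. A call with a gripper value outside its range is refused whole. The fingers move at their own pace and stop on an object; the grip force is fixed at half the most. Time passes only in rows, so rows that repeat a pose let the fingers close. It gives the time, the measured TCP pose, the force, the opening and the grip force at its end, in the units of the state.
- read_state(): the state, without advancing time (a new reading comes with each control period).
- capture(name): name is "scene" or "top" or "wrist"; returns a dict with "color" (400x640x3 uint8, red, green, blue), "mtx" (3x3 intrinsics, pixels), "k1" (the pictures are not rectified: a ray, as slopes to the right and down, at radius r is drawn at 1 + k1 r^2 times it, then the intrinsics apply), "pose" (4x4, takes a point from camera to world coordinates). Camera axes: x right, y down, z forward; pixel columns grow to the right and rows downward; lengths in m; the calibration is good to about 2 mm. A picture is of the moment at which its call begins. There is no depth.
- hand_in(): hands the job in; it is judged then, once.
The state is a dict: "time_s": time; "joint_positions": joint angles; "qvel": joint speeds; "tau": joint torques, N m; "position": TCP position; "tcp_rot": TCP orientation; "force": force on the tool from outside, world axes, zero at the start; "moment": the same for the moment, N m; "opening": opening from 0.0 (shut) to 1.0 (fully open); "grasp_force": force on a finger pad.
Only numpy, scipy, OpenCV 4.12 (cv2) and the standard library are available. Lean on these libraries where they do the work, as an engineer would, in place of code of your own. Each camera call takes 0.05 s, during which the arm holds its last target. There are 200 camera calls.

## Working session

There is one attempt and no reset: what is moved stays moved. The work goes in short steps, Python scripts to look and compute and a tool call to move; the robot and the scene stay as the last step left them, time stands still between calls to the robot, and variables do not carry over. Pictures are saved under pics/ and viewed, at most 14 in all, crops included, and the job is handed in when it is done.

Besides the shell and the picture viewer there is one more tool, called after "Request:" in YAML: its name, and indented under it one key for each argument. step_arm: Moves the arm, as the interface text tells. Scaled input: -1 to 1 covers 0.25 m each way for a shift and 180 degrees each way for a turn. Its arguments: {"type":"object","properties":{"targets":{"type":"array","items":{"type":"array","items":{"type":"number"}}}},"required":["targets"]}

```bash
mkdir -p pics
python3 - <<'E'
from rig import *
import cv2,pickle
d={}
for n in("scene","top"):
    c=capture(n);d[n]=c;cv2.imwrite(f"pics/{n}0.png",c["color"][:,:,::-1]);print(n,c["mtx"].tolist(),c["k1"],c["pose"].round(3).tolist())
pickle.dump(d,open("d0.pkl","wb"))
s=read_state();print(s["time_s"],s["position"],s["tcp_rot"],s["opening"])
E
```

```text
scene [[475.3152229828262, 0.0, 322.8849032210824], [0.0, 475.3152229828262, 200.95404942745168], [0.0, 0.0, 1.0]] -0.103319432148229 [[-0.598, -0.335, 0.728, -0.478], [-0.801, 0.242, -0.547, 0.67], [0.007, -0.911, -0.413, 0.547], [0.0, 0.0, 0.0, 1.0]]
top [[426.1688384838866, 0.0, 312.5517398219066], [0.0, 426.1688384838866, 205.25534615572144], [0.0, 0.0, 1.0]] -0.010758060474329041 [[0.025, -0.981, 0.19, 0.141], [-1.0, -0.022, 0.017, -0.021], [-0.012, -0.19, -0.982, 1.329], [0.0, 0.0, 0.0, 1.0]]
0.1 [ 0.25745917 -0.56882563  0.22968377] [[ 9.11121601e-01  4.12137356e-01 -4.77669687e-04]
 [ 4.12137512e-01 -9.11119835e-01  1.82125838e-03]
 [ 3.15394286e-04 -1.85625345e-03 -9.99998227e-01]] 1.0008857287430528
```

View pics/top0.png

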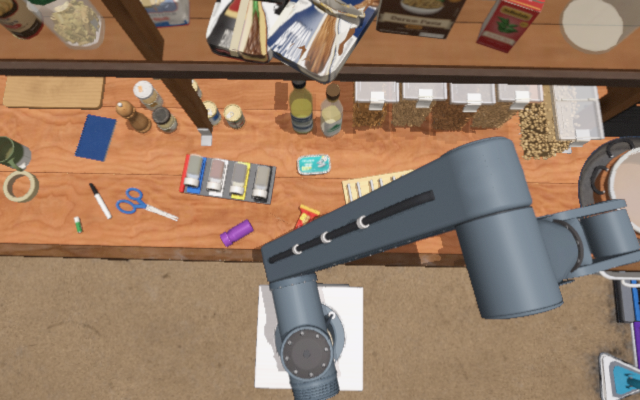

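View pics/scene0.png

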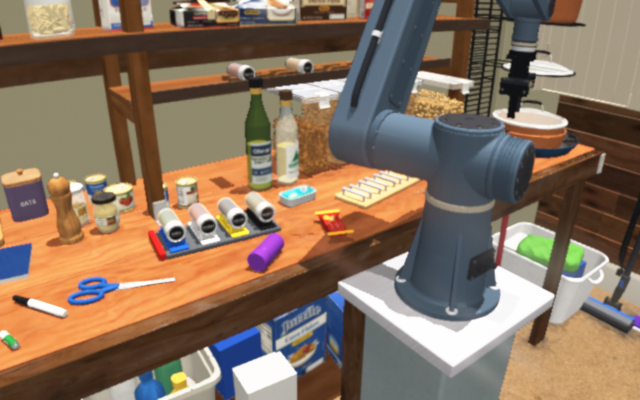

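The top view shows the old rack at about (182–275, 155–203) px, red end on the left. Counting from the red end, the jars are green (blue saddle), pink (white), grey (yellow) and beige (black). The new rack, around (345–410, 170–205), is partly hidden by the arm. In the scene view it lies at (335–420, 170–203). The purple decoy is at (237, 233) in the top view.

```bash
cat > h.py <<'E'
import numpy as np,cv2,pickle
def rays(c,px):
    K=c["mtx"];px=np.atleast_2d(np.float64(px))
    n=cv2.undistortPoints(px[:,None],K,np.array([c["k1"],0,0,0,0.]))[:,0]
    d=np.c_[n,np.ones(len(n))]@c["pose"][:3,:3].T
    return c["pose"][:3,3],d
def on(c,px,z):
    o,d=rays(c,px); return o+d*((z-o[2])/d[:,2])[:,None]
def proj(c,P):
    R=c["pose"][:3,:3];t=c["pose"][:3,3]
    return cv2.projectPoints(np.atleast_2d(np.float64(P)),cv2.Rodrigues(R.T)[0],-R.T@t,c["mtx"],np.array([c["k1"],0,0,0,0.]))[0][:,0]
E
python3 - <<'E'
from h import *
d=pickle.load(open("d0.pkl","rb"));t=d["top"];s=d["scene"]
np.set_printoptions(precision=3,suppress=True)
print("old corners",on(t,[[186,154],[277,165],[271,204],[180,192]],.012))
print("new left corners top",on(t,[[343,181],[346,204],[411,170]],.012))
print("new scene",on(s,[[335,193],[378,171],[421,176],[376,203]],.012))
# shelf edge
print("shelf front edge by height",[on(t,[[300,78]],z)[0] for z in(.2,.3,.4,.5,.6)])
im=t["color"][140:260,160:440];cv2.imwrite("pics/crop1.png",cv2.resize(im[:,:,::-1],None,fx=2.8,fy=2.8,interpolation=cv2.INTER_CUBIC))
E
```

```text
old corners [[0.555 0.415 0.012]
 [0.525 0.119 0.012]
 [0.397 0.132 0.012]
 [0.429 0.424 0.012]]
new left corners top [[ 0.476 -0.094  0.012]
 [ 0.402 -0.104  0.012]
 [ 0.517 -0.31   0.012]]
new scene [[ 0.489 -0.1    0.012]
 [ 0.548 -0.319  0.012]
 [ 0.438 -0.399  0.012]
 [ 0.371 -0.148  0.012]]
shelf front edge by height [array([0.73 , 0.043, 0.2  ]), array([0.678, 0.038, 0.3  ]), array([0.626, 0.032, 0.4  ]), array([0.574, 0.026, 0.5  ]), array([0.521, 0.02 , 0.6  ])]
```

View pics/crop1.png

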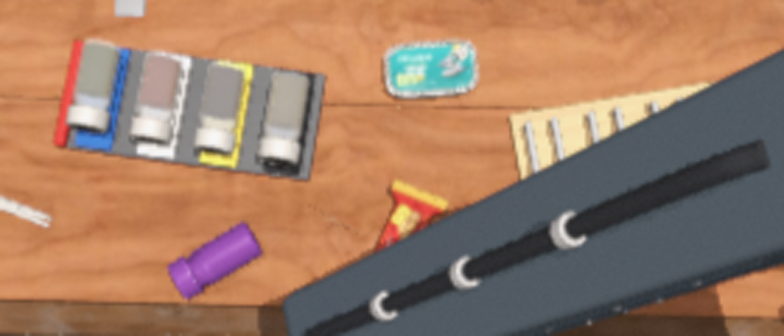

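The crop shows no red on the visible left (+y) end of the new rack, so its red end is the hidden right (−y) end. I'll check the shelf height before moving.

Run:
```python
from h import *
np.set_printoptions(precision=3,suppress=True)
d=pickle.load(open("d0.pkl","rb"));t=d["top"];s=d["scene"]
# shelf edges: line in top (plane) x ray in scene
for name,a,b,px in(("front lower edge",(0,76),(600,80),[[250,46],[60,55]]),("post foot",(208,100),(208,150),[[155,215]])):
    o,r=rays(t,[a,b]);n=np.cross(r[0],r[1]);o2,r2=rays(s,px)
    for q in r2: print(name,o2+q*(n@(o-o2))/(n@q))
print(on(t,[[212,143]],0))
```

```text
front lower edge [0.62  0.078 0.414]
front lower edge [0.604 0.523 0.433]
post foot [ 0.678  0.356 -0.002]
[[0.598 0.337 0.   ]]
```

Request:
step_arm:
  targets:
    - [1, 0.3, 0.6, 0.2, -0.07]
    - [1, 0.6, 1, 0.2, -0.07]
    - [1, 0.6, 1, 0.2, -0.07]
    - [1, 0.6, 1, 0.2, -0.07]
    - [1, 0.6, 1, 0.2, -0.07]
    - [1, 0.6, 1, 0.2, -0.07]
    - [1, 0.6, 1, 0.2, -0.07]
    - [1, 0.6, 1, 0.2, -0.07]
    - [1, 0.6, 1, 0.2, -0.07]
    - [1, 0.6, 1, 0.2, -0.07]

```text
time_s: 1.1
position: [0.4069, -0.3206, 0.2801]
tcp_rot: [[0.98, 0.201, -0.001], [0.201, -0.98, 0.0], [-0.0, -0.0, -1.0]]
force: [-0.3, -0.5, 0.7]
opening: 0.996
grasp_force: 0.0
```

Run:
```python
from rig import *
import cv2,pickle
c=capture("wrist");pickle.dump(c,open("w1.pkl","wb"));cv2.imwrite("pics/w1.png",c["color"][:,:,::-1]);print(c["pose"].round(3))
```

```text
[[ 0.201 -0.942 -0.27   0.481]
 [-0.98  -0.194 -0.055 -0.304]
 [-0.001  0.275 -0.961  0.435]
 [ 0.     0.     0.     1.   ]]
```

View pics/w1.png

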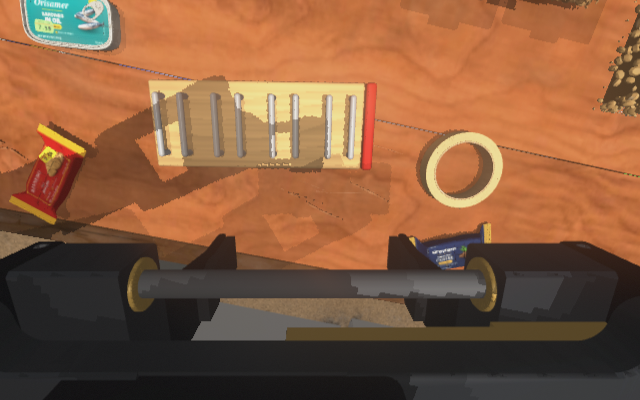

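The wrist view shows the whole new rack at about (150–375, 80–168), red bar on the right (−y) at x ≈ 370, with eight grey rails. I'll fit the rails.

Run:
```python
from h import *
np.set_printoptions(precision=4,suppress=True)
c=pickle.load(open("w1.pkl","rb"))
hsv=cv2.cvtColor(c["color"],cv2.COLOR_RGB2HSV)
m=(hsv[...,1]<70).astype(np.uint8);m[:85]=0;m[168:]=0;m[:,:148]=0;m[:,362:]=0
n,l,st,ce=cv2.connectedComponentsWithStats(m)
P=[]
for i in range(1,n):
    if st[i,4]>150:
        pts=np.argwhere(l==i)[:,::-1];w=on(c,pts,.031)[:,:2]
        v=np.linalg.svd(w-w.mean(0),full_matrices=False)[2][0];a=(w-w.mean(0))@v
        mid=w.mean(0)+v*(a.max()+a.min())/2
        print(st[i],mid,"len",np.ptp(a)*1e3,"ang",np.degrees(np.arctan2(v[1],v[0]))%180); P.append(mid)
P=np.array(P);P=P[np.argsort(P[:,1])]
off=np.array([-123,-93,-51,-21,21,51,93,123])/1e3
if len(P)==8:
    A=np.polyfit(off,P,1);print("centre",A[1],"scale",np.linalg.norm(A[0]),"yaw",np.degrees(np.arctan2(-A[0][0],A[0][1])),"res mm",(P-np.outer(off,A[0])-A[1])*1e3)
# board edge check
print(on(c,[[150,81],[160,167]],.012))
r=((hsv[...,0]<6)|(hsv[...,0]>174))&(hsv[...,1]>190)&(hsv[...,2]>90);r[:,:355]=0;r[:,385:]=0;r[:75]=0;r[175:]=0
print("red",on(c,np.argwhere(r).mean(0)[::-1],.02), r.sum())
```

```text
[152  92  19  64 435] [ 0.4298 -0.1158] len 77.54486617155268 ang 12.349343465703924
[176  93  17  64 389] [ 0.4345 -0.1451] len 77.66024462413945 ang 12.190679254799335
[210  93  10  64 358] [ 0.4429 -0.186 ] len 77.67486518012551 ang 10.898827420624514
[234  93  11  64 374] [ 0.449  -0.2156] len 77.74091493355037 ang 10.203416475760918
[268  94   9  64 385] [ 0.4563 -0.2571] len 77.82290640463222 ang 10.64881162646796
[292  94   7  64 368] [ 0.4623 -0.2862] len 77.80866474214176 ang 10.71626110286087
[324  95   8  64 368] [ 0.4695 -0.3276] len 77.91410507369294 ang 10.920071437694645
[347  95   9  64 368] [ 0.4756 -0.357 ] len 77.92984868752245 ang 10.712773698612637
centre [ 0.4525 -0.2363] scale 0.9986569111828605 yaw 10.787875523061736 res mm [[ 0.0809 -0.0123]
 [-0.3338 -0.1067]
 [ 0.2523  0.1356]
 [-0.1354 -0.1423]
 [ 0.4502  0.0651]
 [-0.0185  0.2542]
 [-0.5599 -0.0656]
 [ 0.2641 -0.1279]]
[[ 0.4795 -0.0928  0.012 ]
 [ 0.3703 -0.113   0.012 ]]
red [[ 0.4426 -0.3886  0.02  ]] 113
```

Request:
step_arm:
  targets:
    - [0.3, 0.06, 0.2, 0, 0]
    - [0.3, 0.06, 0.4, 0, 0]
    - [0.3, 0.06, 0.6, 0, -0.03]
    - [0.3, 0.06, 0.8, 0, -0.06]
    - [0.3, 0.06, 1, 0, -0.09]
    - [0.3, 0.06, 1, 0, -0.09]
    - [0.3, 0.06, 1, 0, -0.09]
    - [0.3, 0.06, 1, 0, -0.09]

```text
time_s: 1.95
position: [0.4232, -0.071, 0.2806]
tcp_rot: [[0.997, -0.079, 0.001], [-0.079, -0.997, -0.001], [0.001, 0.001, -1.0]]
force: [0.6, -0.0, -0.6]
opening: 0.654
grasp_force: 0.0
```

Request:
step_arm:
  targets:
    - [0.3, 0, 0.2, 0, 0]
    - [0.3, 0, 0.4, 0, 0]
    - [0.3, 0, 0.6, 0, 0]
    - [0.3, 0, 0.8, 0, 0]
    - [0.3, 0, 1, 0, 0]
    - [0.3, 0, 1, 0, 0]
    - [0.3, 0, 1, 0, 0]
    - [0.3, 0, 1, 0, 0]

```text
time_s: 2.75
position: [0.4234, 0.1787, 0.2803]
tcp_rot: [[0.997, -0.08, -0.0], [-0.08, -0.997, -0.001], [-0.0, 0.001, -1.0]]
force: [-0.7, 0.6, -1.0]
opening: 0.653
grasp_force: 0.0
```

Run:
```python
from rig import *
import cv2,pickle
c=capture("wrist");pickle.dump(c,open("w2.pkl","wb"));cv2.imwrite("pics/w2.png",c["color"][:,:,::-1]);print(read_state()["position"],read_state()["joint_positions"])
```

```text
[0.42332929 0.17852706 0.2803431 ] [ 8.90395117e+00  1.36041013e+01  1.01199874e+02 -3.11022817e-02
  6.52235437e+01  1.03578152e+02]
```

View pics/w2.png

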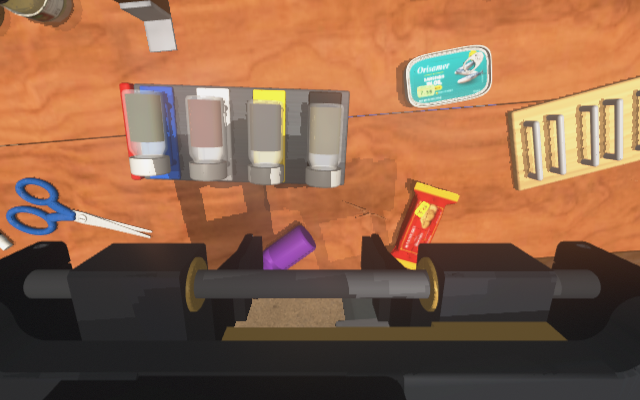

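The wrist view shows the old rack with the jars in the order green (148, 133), pink (207, 137), grey (267, 143) and beige (327, 144), with the lids on the near side. The new-rack fit is consistent: scale 0.9987, residuals under 0.6 mm. I'll zoom in on the jars.

Run:
```python
import pickle,cv2
c=pickle.load(open("w2.pkl","rb"))
cv2.imwrite("pics/w2z.png",cv2.resize(c["color"][75:195,110:360,::-1],None,fx=3.2,fy=3.2,interpolation=cv2.INTER_CUBIC))
```

```text
(no output)
```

View pics/w2z.png

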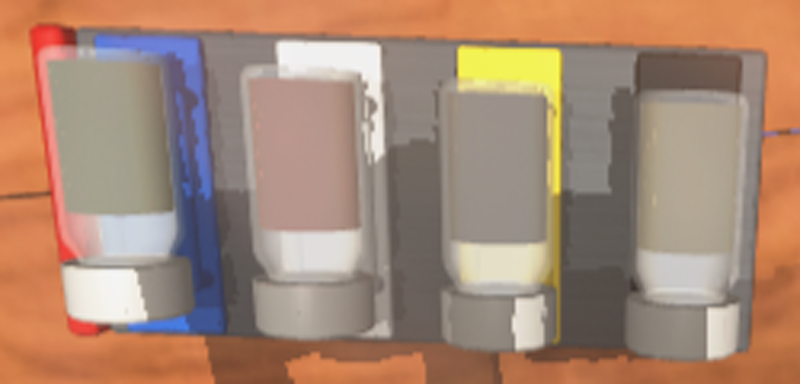

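Run:
```python
from h import *
np.set_printoptions(precision=4,suppress=True)
c=pickle.load(open("w2.pkl","rb"))
f=lambda p:np.array(p)/3.2+[110-.3,75-.3]
J=dict(green=((40,165,48),(68,193,324)),pink=((243,362,67),(255,375,338)),grey=((442,555,82),(443,548,349)),beige=((640,747,92),(626,738,357)))
C=[]
for k,(a,b) in J.items():
    e=on(c,[f(((a[0]+a[1])/2,a[2])),f(((b[0]+b[1])/2,b[2]))],.068)[:,:2]
    s=on(c,[f((a[0],a[2]+8)),f((a[1],a[2]+8)),f((b[0],b[2]-12)),f((b[1],b[2]-12))],.053)
    v=e[0]-e[1];print(k,"centre",e.mean(0),"len",np.linalg.norm(v),"ang",np.degrees(np.arctan2(v[1],v[0])),"w",np.linalg.norm(s[0]-s[1]),np.linalg.norm(s[2]-s[3]),"side-centre",s.mean(0)[:2]);C.append(e.mean(0))
C=np.array(C);A=np.polyfit([.108,.036,-.036,-.108],C,1);print(A[1],np.linalg.norm(A[0]),np.degrees(np.arctan2(-A[0][0],A[0][1])));print(np.outer([.108,.036,-.036,-.108],A[0])+A[1])
r=on(c,[f((768,50)),f((750,352))],.012);print("plate right edge",r,np.linalg.norm(r[0]-r[1]))
```

```text
green centre [0.4919 0.3674] len 0.09814660340070948 ang -7.122941470324255 w 0.0456461655771762 0.0489394287521353 side-centre [0.4926 0.3751]
pink centre [0.4805 0.2988] len 0.0972501952723402 ang -7.310735922909907 w 0.04367168392674024 0.047166500033490356 side-centre [0.4807 0.3037]
grey centre [0.4703 0.2309] len 0.09652595662803155 ang -7.651603783466597 w 0.04163477817547167 0.04139965173934516 side-centre [0.4702 0.2331]
beige centre [0.4615 0.1615] len 0.09619410486044279 ang -6.4731366152447505 w 0.03953039942232424 0.04426178985317115 side-centre [0.461  0.1609]
[0.476  0.2646] 0.962561332720199 -8.4092262348592
[[0.4912 0.3675]
 [0.4811 0.2989]
 [0.471  0.2304]
 [0.4608 0.1618]]
plate right edge [[0.5246 0.1223 0.012 ]
 [0.4006 0.136  0.012 ]] 0.12477087379768001
```

Run:
```python
from h import *
np.set_printoptions(precision=3,suppress=True)
c=pickle.load(open("w2.pkl","rb"));t=pickle.load(open("d0.pkl","rb"))["top"]
print(on(c,[[150,50],[175,48],[143,10],[162,8]],0.0),c["pose"].round(3))
im=t["color"][60:160,150:260];im2=c["color"][0:60,60:240]
a=cv2.resize(im[:,:,::-1],(440,400));b=cv2.resize(im2[:,:,::-1],(540,180))
o=np.zeros((590,540,3),np.uint8);o[:400,:440]=a;o[400:580]=b;cv2.imwrite("pics/post.png",o)
```

```text
[[ 0.595  0.374 -0.   ]
 [ 0.594  0.342  0.   ]
 [ 0.64   0.373  0.   ]
 [ 0.64   0.349  0.   ]] [[-0.081 -0.958 -0.274  0.498]
 [-0.997  0.077  0.022  0.174]
 [ 0.     0.275 -0.961  0.435]
 [ 0.     0.     0.     1.   ]]
```

View pics/post.png

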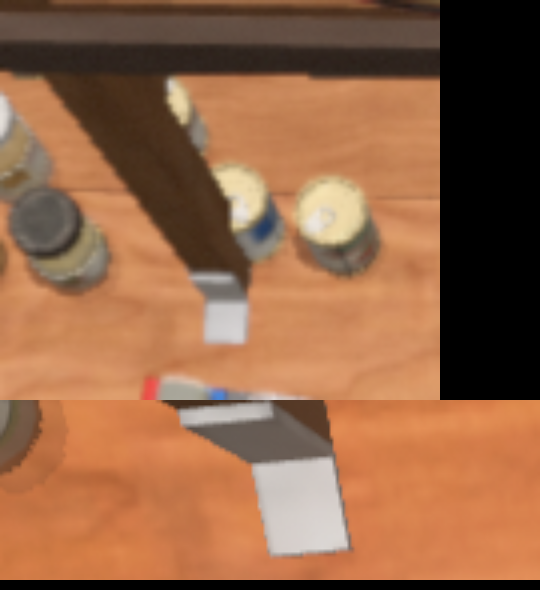

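The crop shows the post standing at x ≈ 0.64 behind an L-shaped foot, about 7 cm behind the wrist camera's path, so there's enough room. Next I go above the green jar.

Request:
step_arm:
  targets:
    - [0.3, 0.09, 0.2, 0, -0.013]
    - [0.3, 0.18, 0.4, -0.1, -0.013]
    - [0.3, 0.26, 0.6, -0.3, -0.013]
    - [0.3, 0.275, 0.785, -0.5, -0.013]
    - [0.3, 0.275, 0.785, -0.6, -0.013]
    - [0.3, 0.275, 0.785, -0.64, -0.013]
    - [0.3, 0.275, 0.785, -0.64, -0.013]
    - [0.3, 0.275, 0.785, -0.64, -0.013]

```text
time_s: 3.6
position: [0.4922, 0.3749, 0.1202]
tcp_rot: [[0.993, -0.121, -0.001], [-0.121, -0.993, -0.001], [-0.001, 0.001, -1.0]]
force: [0.2, -0.4, 0.2]
opening: 0.654
grasp_force: 0.0
```

Run:
```python
from rig import *
import cv2,pickle
c=capture("wrist");cv2.imwrite("pics/w3.png",c["color"][:,:,::-1]);print(read_state()["position"])
```

```text
[0.49285882 0.37532288 0.12163828]
```

View pics/w3.png

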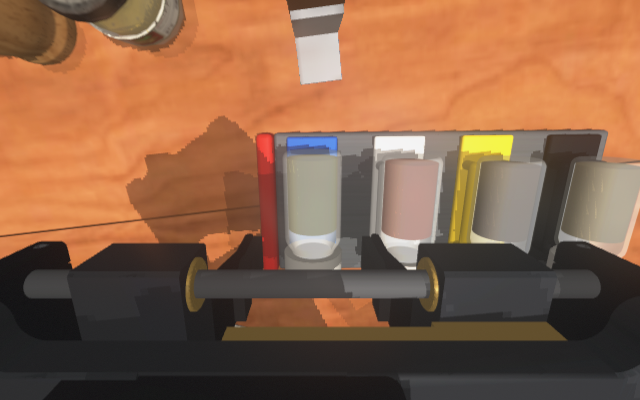

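The jar is centred between the fingers: the fingers are at 250 and 375 px and the jar at 313. Descending and gripping.

Request:
step_arm:
  targets:
    - [0.3, 0, 0, -0.1, 0]
    - [0.3, 0, 0, -0.2, 0]
    - [0.3, 0, 0, -0.26, 0]
    - [0.3, 0, 0, -0.305, 0]
    - [0.3, 0, 0, -0.305, 0]
    - [-1, 0, 0, -0.305, 0]
    - [-1, 0, 0, -0.305, 0]
    - [-1, 0, 0, -0.305, 0]
    - [-1, 0, 0, -0.305, 0]
    - [-1, 0, 0, -0.305, 0]

```text
time_s: 4.65
position: [0.4917, 0.3744, 0.0455]
tcp_rot: [[0.993, -0.116, 0.0], [-0.116, -0.993, -0.004], [0.001, 0.004, -1.0]]
force: [0.4, -8.1, 4.1]
opening: 0.487
grasp_force: 30.0
```

Request:
step_arm:
  targets:
    - [-1, 0, 0, 0.05, 0]
    - [-1, 0, 0, 0.12, 0]
    - [-1, 0, 0, 0.25, 0]
    - [-1, 0, 0, 0.4, 0]
    - [-1, 0, -0.1, 0.5, 0]
    - [-1, 0, -0.28, 0.5, 0.01]
    - [-1, 0, -0.46, 0.5, 0.02]
    - [-1, 0, -0.64, 0.5, 0.03]
    - [-1, 0, -0.82, 0.5, 0.03]
    - [-1, 0, -1, 0.5, 0.03]

```text
time_s: 5.65
position: [0.4917, 0.1257, 0.1706]
tcp_rot: [[1.0, -0.024, 0.003], [-0.024, -1.0, 0.001], [0.003, -0.001, -1.0]]
force: [0.5, -0.1, -1.2]
opening: 0.487
grasp_force: 30.0
```

Request:
step_arm:
  targets:
    - [-1, 0, -0.18, 0, 0]
    - [-1, 0, -0.36, 0, 0.02]
    - [-1, 0, -0.54, 0, 0.03]
    - [-1, 0, -0.72, 0, 0.04]
    - [-1, 0, -0.9, 0, 0.05]
    - [-1, 0, -1, 0, 0.06]
    - [-1, 0, -1, 0, 0.069]

```text
time_s: 6.35
position: [0.4929, -0.1269, 0.1706]
tcp_rot: [[0.982, 0.188, 0.004], [0.188, -0.982, -0.002], [0.004, 0.003, -1.0]]
force: [1.4, 0.5, -1.1]
opening: 0.478
grasp_force: 30.0
```

Request:
step_arm:
  targets:
    - [-1, -0.02, -0.16, 0, 0]
    - [-1, -0.05, -0.32, 0, 0]
    - [-1, -0.08, -0.5, 0, 0]
    - [-1, -0.08, -0.66, 0, 0]
    - [-1, -0.078, -0.8, 0, 0]
    - [-1, -0.078, -0.868, 0, 0]
    - [-1, -0.078, -0.868, -0.1, 0]
    - [-1, -0.078, -0.868, -0.2, 0]
    - [-1, -0.078, -0.868, -0.3, 0]
    - [-1, -0.078, -0.868, -0.3, 0]
    - [-1, -0.078, -0.868, -0.3, 0]

```text
time_s: 7.45
position: [0.4722, -0.3388, 0.0946]
tcp_rot: [[0.981, 0.192, -0.0], [0.192, -0.981, 0.001], [-0.0, -0.001, -1.0]]
force: [0.1, -0.1, -1.5]
opening: 0.487
grasp_force: 30.0
```

Run:
```python
from rig import *
import cv2,pickle
c=capture("wrist");cv2.imwrite("pics/w4.png",c["color"][:,:,::-1]);pickle.dump(c,open("w4.pkl","wb"));s=read_state();print(s["position"],s["force"],s["joint_positions"])
```

```text
[ 0.47276391 -0.33965161  0.09539929] [ 0.15764495 -0.74150001 -1.23497203] [-4.66973020e+01  3.74930988e+01  9.47700382e+01  2.56615715e-02
  4.76632056e+01  3.21999482e+01]
```

View pics/w4.png

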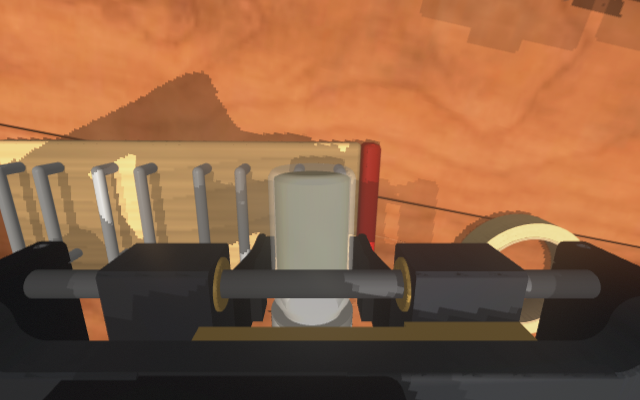

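Run:
```python
from h import *
np.set_printoptions(precision=1,suppress=True)
c=pickle.load(open("w4.pkl","rb"))
a=np.radians(10.8);R=np.array([[np.cos(a),-np.sin(a)],[np.sin(a),np.cos(a)]])
W=lambda x,y,z:np.r_[np.array([.4525,-.2363])+R@[x,y],z]
print(proj(c,[W(.036,y,.032) for y in(-.123,-.093,-.051,-.021,.021,.051,.093)]+[W(.056,-.133,.02)]))
```

```text
[[339.8 172.7]
 [297.7 172.5]
 [238.8 172.2]
 [196.7 171.9]
 [137.8 171.6]
 [ 95.7 171.4]
 [ 36.9 171.1]
 [352.8 142.8]]
```

Run:
```python
from h import *
np.set_printoptions(precision=1,suppress=True)
c=pickle.load(open("w4.pkl","rb"))
from rig import read_state
s=read_state();T=s["tcp_rot"];p=s["position"];print(p*1000,s["force"])
print(proj(c,[p+T@[.049,0,-.006-.018],p+T@[.049,0,-.006],p+T@[.02,0,-.006-.02]]))
h=cv2.cvtColor(c["color"],cv2.COLOR_RGB2HSV)
for r in(190,200,215): 
    x=np.where(h[r,180:260,1]<75)[0]+180; print(r,x)
a=np.radians(10.8);R=np.array([[np.cos(a),-np.sin(a)],[np.sin(a),np.cos(a)]])
print(proj(c,[np.r_[np.array([.4525,-.2363])+R@[x,y],.033] for y in(-.051,-.021) for x in (.02,.01,.0)]))
```

```text
[ 472.8 -339.7   95.4] [ 0.2 -0.7 -1.2]
[[316.4 178.2]
 [315.9 170.8]
 [316.2 242.8]]
190 [194 195 196 197 198 199 200 201 202 203 204 205 236 237 238 239 240 241
 242 243 244 245 246]
200 [195 196 197 198 199 200 201 202 203 204 205 206 236 237 238 239 240 241
 242 243 244 245 246]
215 [197 198 199 200 201 202 203 204 205 206 207 237 238 239 240 241 242 243
 244 245 246 247]
[[239.8 194.3]
 [240.6 207.5]
 [241.4 220.4]
 [198.3 194. ]
 [199.7 207.3]
 [200.9 220.2]]
```

Measured y is about −0.3397 against a target of about −0.343, and the picture agrees: the jar is a few mm towards +y of its cradle. I'll shift −4.5 mm, lower and release.

Request:
step_arm:
  targets:
    - [-1, 0, -0.018, 0, 0]
    - [-1, 0, -0.018, -0.06, 0]
    - [-1, 0, -0.018, -0.12, 0]
    - [-1, 0, -0.018, -0.16, 0]
    - [-1, 0, -0.018, -0.18, 0]
    - [-1, 0, -0.018, -0.195, 0]
    - [-1, 0, -0.018, -0.195, 0]
    - [-1, 0, -0.018, -0.195, 0]

```text
time_s: 8.3
position: [0.4722, -0.345, 0.0462]
tcp_rot: [[0.982, 0.191, 0.001], [0.191, -0.982, -0.001], [0.001, 0.001, -1.0]]
force: [-0.7, 0.8, 1.9]
opening: 0.485
grasp_force: 30.0
```

Request:
step_arm:
  targets:
    - [0, 0, 0, 0, 0]
    - [0.3, 0, 0, 0, 0]
    - [0.3, 0, 0, 0, 0]
    - [0.3, 0, 0, 0.1, 0]
    - [0.3, 0, 0, 0.25, 0]
    - [0.3, 0, 0, 0.4, 0]
    - [0.3, 0, 0, 0.6, 0]
    - [0.3, 0, 0, 0.6, 0]

```text
time_s: 9.1
position: [0.4754, -0.3482, 0.2026]
tcp_rot: [[0.981, 0.191, 0.011], [0.191, -0.981, -0.011], [0.008, 0.013, -1.0]]
force: [-0.8, -1.1, 0.5]
opening: 0.652
grasp_force: 0.0
```

Run:
```python
from rig import *
import cv2,pickle
c=capture("wrist");cv2.imwrite("pics/w5.png",c["color"][:,:,::-1]);pickle.dump(c,open("w5.pkl","wb"));s=read_state();print(s["position"],s["force"])
```

```text
[ 0.47384296 -0.34668004  0.19954637] [ 0.58617715  0.53416913 -0.06172786]
```

View pics/w5.png

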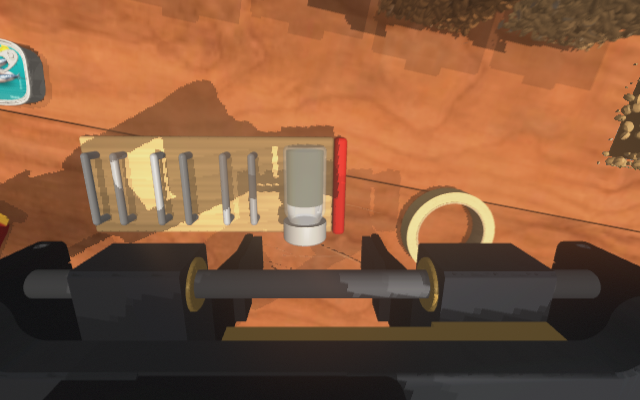

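The green jar lies in the cradle next to the red bar, at (304, 145–243) px. I'll check its lengthwise centring against the rails.

Run:
```python
from h import *
np.set_printoptions(precision=1,suppress=True)
c=pickle.load(open("w5.pkl","rb"))
a=np.radians(10.8);R=np.array([[np.cos(a),-np.sin(a)],[np.sin(a),np.cos(a)]])
L=lambda px,z:(on(c,px,z)[:,:2]-[.4525,-.2363])@R*1e3
print("jar ends",L([[304.5,146],[305,244]],.068));print("jar sides z.05",L([[285,180],[325,180]],.055))
print("rails",L([[251,152],[253,223],[223,152],[226,223],[184,153],[188,223]],.033))
```

```text
jar ends [[  50.2 -108. ]
 [ -47.8 -108.2]]
jar sides z.05 [[  15.5  -88.3]
 [  15.6 -128.2]]
rails [[ 40.8 -51.8]
 [-37.5 -50.2]
 [ 40.7 -22.7]
 [-37.4 -20.3]
 [ 39.6  17.8]
 [-37.4  21.6]]
```

The jar is centred: +1.2 mm against +1.5 mm for the rails, and y is −108 mm as wanted. Next, pink.

Request:
step_arm:
  targets:
    - [0.3, 0, 0.1, 0, 0]
    - [0.3, 0, 0.28, 0, 0]
    - [0.3, 0, 0.46, 0, 0]
    - [0.3, 0, 0.64, 0, 0]
    - [0.3, 0, 0.82, 0, -0.02]
    - [0.3, 0, 1, 0, -0.03]

```text
time_s: 9.75
position: [0.4706, -0.0927, 0.1942]
tcp_rot: [[0.995, 0.095, -0.003], [0.095, -0.995, 0.001], [-0.002, -0.001, -1.0]]
force: [0.4, 0.2, -0.2]
opening: 0.652
grasp_force: 0.0
```

Request:
step_arm:
  targets:
    - [0.3, 0, 0.18, 0, -0.02]
    - [0.3, 0, 0.36, 0, -0.03]
    - [0.3, 0, 0.54, 0, -0.04]
    - [0.3, 0, 0.72, 0, -0.05]
    - [0.3, 0, 0.9, 0, -0.06]
    - [0.3, 0, 1, 0, -0.069]

```text
time_s: 10.35
position: [0.4703, 0.1582, 0.1942]
tcp_rot: [[0.993, -0.117, -0.003], [-0.117, -0.993, 0.0], [-0.003, -0.0, -1.0]]
force: [-0.0, -1.0, 0.5]
opening: 0.651
grasp_force: 0.0
```

Request:
step_arm:
  targets:
    - [0.3, 0.03, 0.18, 0, 0]
    - [0.3, 0.03, 0.36, 0, 0]
    - [0.3, 0.03, 0.5, -0.1, 0]
    - [0.3, 0.032, 0.596, -0.25, 0]
    - [0.3, 0.032, 0.596, -0.28, 0]
    - [0.3, 0.032, 0.596, -0.28, 0]
    - [0.3, 0.032, 0.596, -0.28, 0]
    - [0.3, 0.032, 0.596, -0.28, 0]

```text
time_s: 11.15
position: [0.4809, 0.3035, 0.1268]
tcp_rot: [[0.993, -0.12, 0.002], [-0.12, -0.993, 0.001], [0.002, -0.001, -1.0]]
force: [0.6, 0.5, -0.2]
opening: 0.653
grasp_force: 0.0
```

Run:
```python
from rig import *
import cv2,pickle
c=capture("wrist");cv2.imwrite("pics/w6.png",c["color"][:,:,::-1]);pickle.dump(c,open("w6.pkl","wb"));s=read_state();print(s["position"],s["tcp_rot"][0])
```

```text
[0.48090332 0.30354565 0.12692974] [ 0.99276756 -0.1200302   0.00230711]
```

View pics/w6.png

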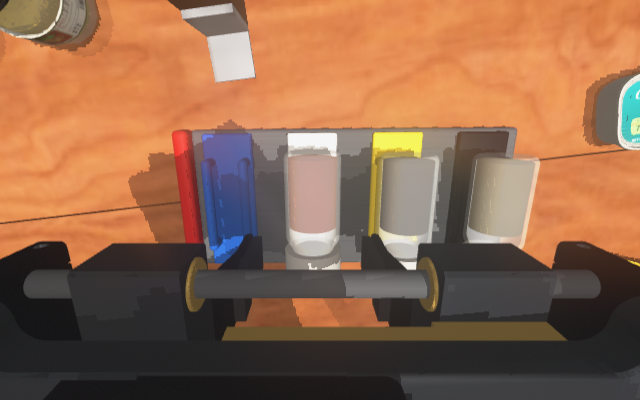

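Pink is centred between the fingers at column 312.

Request:
step_arm:
  targets:
    - [0.3, 0, 0, -0.1, 0]
    - [0.3, 0, 0, -0.2, 0]
    - [0.3, 0, 0, -0.28, 0]
    - [0.3, 0, 0, -0.33, 0]
    - [0.3, 0, 0, -0.33, 0]
    - [-1, 0, 0, -0.33, 0]
    - [-1, 0, 0, -0.33, 0]
    - [-1, 0, 0, -0.33, 0]
    - [-1, 0, 0, -0.33, 0]

```text
time_s: 12.1
position: [0.4804, 0.3032, 0.0443]
tcp_rot: [[0.993, -0.117, 0.001], [-0.117, -0.993, -0.002], [0.002, 0.002, -1.0]]
force: [-0.6, -4.5, 1.8]
opening: 0.482
grasp_force: 30.0
```

Request:
step_arm:
  targets:
    - [-1, 0, 0, 0.05, 0]
    - [-1, 0, 0, 0.12, 0]
    - [-1, 0, 0, 0.25, 0]
    - [-1, 0, 0, 0.4, 0]
    - [-1, 0, -0.1, 0.5, 0]
    - [-1, 0, -0.28, 0.5, 0.01]
    - [-1, 0, -0.46, 0.5, 0.02]
    - [-1, 0, -0.64, 0.5, 0.03]
    - [-1, 0, -0.82, 0.5, 0.03]
    - [-1, 0, -1, 0.5, 0.03]

```text
time_s: 13.1
position: [0.4799, 0.053, 0.1694]
tcp_rot: [[1.0, -0.024, 0.002], [-0.024, -1.0, 0.0], [0.002, -0.0, -1.0]]
force: [0.5, -1.4, -1.8]
opening: 0.489
grasp_force: 30.0
```

Request:
step_arm:
  targets:
    - [-1, 0, -0.18, 0, 0]
    - [-1, 0, -0.36, 0, 0.02]
    - [-1, 0, -0.54, 0, 0.03]
    - [-1, 0, -0.72, 0, 0.04]
    - [-1, -0.03, -0.9, 0, 0.05]
    - [-1, -0.06, -1, 0, 0.06]
    - [-1, -0.088, -1, 0, 0.069]

```text
time_s: 13.8
position: [0.459, -0.1999, 0.1695]
tcp_rot: [[0.982, 0.188, 0.004], [0.188, -0.982, -0.003], [0.004, 0.004, -1.0]]
force: [-0.0, 0.1, -0.3]
opening: 0.485
grasp_force: 30.0
```

Request:
step_arm:
  targets:
    - [-1, 0, -0.1, 0, 0]
    - [-1, 0, -0.25, 0, 0]
    - [-1, 0, -0.311, 0, 0]
    - [-1, 0, -0.311, -0.1, 0]
    - [-1, 0, -0.311, -0.2, 0]
    - [-1, 0, -0.311, -0.3, 0]
    - [-1, 0, -0.311, -0.32, 0]
    - [-1, 0, -0.311, -0.32, 0]
    - [-1, 0, -0.311, -0.32, 0]

```text
time_s: 14.7
position: [0.4586, -0.2737, 0.0892]
tcp_rot: [[0.981, 0.191, 0.002], [0.191, -0.981, -0.001], [0.001, 0.001, -1.0]]
force: [0.2, 0.2, -2.2]
opening: 0.488
grasp_force: 30.0
```

Request:
step_arm:
  targets:
    - [-1, 0, 0, -0.06, 0]
    - [-1, 0, 0, -0.12, 0]
    - [-1, 0, 0, -0.15, 0]
    - [-1, 0, 0, -0.165, 0]
    - [-1, 0, 0, -0.175, 0]
    - [-1, 0, 0, -0.175, 0]
    - [-1, 0, 0, -0.175, 0]

```text
time_s: 15.4
position: [0.4581, -0.2737, 0.0448]
tcp_rot: [[0.982, 0.191, 0.001], [0.191, -0.982, -0.001], [0.001, 0.001, -1.0]]
force: [-0.9, 0.1, -0.2]
opening: 0.488
grasp_force: 30.0
```

Request:
step_arm:
  targets:
    - [0, 0, 0, 0, 0]
    - [0.3, 0, 0, 0, 0]
    - [0.3, 0, 0, 0, 0]
    - [0.3, 0, 0, 0.1, 0]
    - [0.3, 0, 0, 0.25, 0]
    - [0.3, 0, 0, 0.4, 0]
    - [0.3, 0, 0, 0.6, 0]
    - [0.3, 0, 0.15, 0.6, 0]
    - [0.3, 0, 0.33, 0.6, 0]
    - [0.3, 0, 0.51, 0.6, 0]
    - [0.3, 0, 0.69, 0.6, -0.01]
    - [0.3, 0, 0.87, 0.6, -0.02]
    - [0.3, 0, 1, 0.6, -0.03]

```text
time_s: 16.7
position: [0.457, -0.0209, 0.1945]
tcp_rot: [[0.995, 0.098, -0.0], [0.098, -0.995, 0.001], [-0.0, -0.001, -1.0]]
force: [0.7, 0.5, -0.3]
opening: 0.648
grasp_force: 0.0
```

Request:
step_arm:
  targets:
    - [0.3, 0, 0.18, 0, -0.02]
    - [0.3, 0.02, 0.36, 0, -0.03]
    - [0.3, 0.04, 0.54, 0, -0.04]
    - [0.3, 0.047, 0.72, 0, -0.05]
    - [0.3, 0.047, 0.9, 0, -0.06]
    - [0.3, 0.047, 1, 0, -0.069]
    - [0.3, 0.047, 1, -0.1, -0.069]
    - [0.3, 0.047, 1, -0.25, -0.069]
    - [0.3, 0.047, 1, -0.28, -0.069]
    - [0.3, 0.047, 1, -0.28, -0.069]

```text
time_s: 17.7
position: [0.4685, 0.2262, 0.1233]
tcp_rot: [[0.993, -0.119, -0.004], [-0.119, -0.993, -0.001], [-0.003, 0.001, -1.0]]
force: [-0.2, 0.3, -0.4]
opening: 0.653
grasp_force: 0.0
```

Request:
step_arm:
  targets:
    - [0.3, 0, 0.028, 0, 0]
    - [0.3, 0, 0.028, 0, 0]
    - [0.3, 0, 0.028, 0, 0]
    - [0.3, 0, 0.028, 0, 0]

```text
time_s: 18.1
position: [0.4701, 0.2337, 0.1253]
tcp_rot: [[0.993, -0.118, 0.002], [-0.118, -0.993, 0.0], [0.002, -0.001, -1.0]]
force: [0.4, -0.2, -0.9]
opening: 0.647
grasp_force: 0.0
```

Run:
```python
from rig import *
import cv2,pickle
c=capture("wrist");cv2.imwrite("pics/w7.png",c["color"][:,:,::-1]);s=read_state();print(s["position"],s["tcp_rot"][0])
```

```text
[0.46999116 0.23357775 0.12503454] [ 0.99294732 -0.11854852  0.00136618]
```

View pics/w7.png

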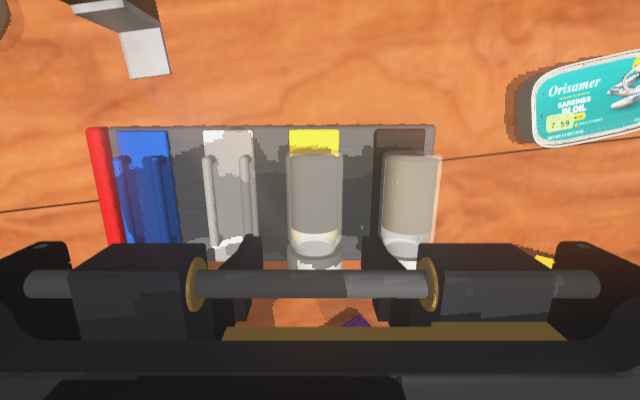

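Grey is centred at column 314.

Request:
step_arm:
  targets:
    - [0.3, 0, 0, -0.1, 0]
    - [0.3, 0, 0, -0.2, 0]
    - [0.3, 0, 0, -0.28, 0]
    - [0.3, 0, 0, -0.323, 0]
    - [0.3, 0, 0, -0.323, 0]
    - [-1, 0, 0, -0.323, 0]
    - [-1, 0, 0, -0.323, 0]
    - [-1, 0, 0, -0.323, 0]
    - [-1, 0, 0, -0.323, 0]

```text
time_s: 19.05
position: [0.47, 0.2321, 0.0447]
tcp_rot: [[0.993, -0.116, 0.001], [-0.116, -0.993, -0.002], [0.001, 0.002, -1.0]]
force: [0.7, -7.9, 2.7]
opening: 0.487
grasp_force: 30.0
```

Request:
step_arm:
  targets:
    - [-1, 0, 0, 0.05, 0]
    - [-1, 0, 0, 0.12, 0]
    - [-1, 0, 0, 0.25, 0]
    - [-1, 0, 0, 0.4, 0]
    - [-1, 0, -0.1, 0.5, 0]
    - [-1, 0, -0.28, 0.5, 0.01]
    - [-1, 0, -0.46, 0.5, 0.02]
    - [-1, 0, -0.64, 0.5, 0.03]
    - [-1, 0, -0.82, 0.5, 0.03]
    - [-1, 0, -1, 0.5, 0.03]

```text
time_s: 20.05
position: [0.4696, -0.0178, 0.1698]
tcp_rot: [[1.0, -0.024, 0.002], [-0.024, -1.0, -0.0], [0.002, 0.0, -1.0]]
force: [1.5, -0.1, -1.8]
opening: 0.488
grasp_force: 30.0
```

Request:
step_arm:
  targets:
    - [-1, 0, -0.18, 0, 0]
    - [-1, -0.02, -0.36, 0, 0.02]
    - [-1, -0.05, -0.54, 0, 0.03]
    - [-1, -0.098, -0.7, 0, 0.04]
    - [-1, -0.098, -0.747, 0, 0.06]
    - [-1, -0.098, -0.747, -0.1, 0.069]
    - [-1, -0.098, -0.747, -0.2, 0.069]
    - [-1, -0.098, -0.747, -0.3, 0.069]
    - [-1, -0.098, -0.747, -0.32, 0.069]
    - [-1, -0.098, -0.747, -0.32, 0.069]
    - [-1, -0.098, -0.747, -0.32, 0.069]

```text
time_s: 21.15
position: [0.4459, -0.2035, 0.0897]
tcp_rot: [[0.982, 0.191, 0.002], [0.191, -0.982, -0.001], [0.002, 0.002, -1.0]]
force: [0.1, -0.1, -1.1]
opening: 0.483
grasp_force: 30.0
```

Request:
step_arm:
  targets:
    - [-1, 0, 0, -0.06, 0]
    - [-1, 0, 0, -0.12, 0]
    - [-1, 0, 0, -0.15, 0]
    - [-1, 0, 0, -0.165, 0]
    - [-1, 0, 0, -0.176, 0]
    - [-1, 0, 0, -0.176, 0]
    - [-1, 0, 0, -0.176, 0]

```text
time_s: 21.85
position: [0.4456, -0.2034, 0.0453]
tcp_rot: [[0.982, 0.191, 0.001], [0.191, -0.982, -0.001], [0.001, 0.001, -1.0]]
force: [-0.6, 0.6, 3.1]
opening: 0.486
grasp_force: 30.0
```

Request:
step_arm:
  targets:
    - [0, 0, 0, 0, 0]
    - [0.3, 0, 0, 0, 0]
    - [0.3, 0, 0, 0, 0]
    - [0.3, 0, 0, 0.1, 0]
    - [0.3, 0, 0, 0.25, 0]
    - [0.3, 0, 0, 0.4, 0]
    - [0.3, 0, 0, 0.6, 0]
    - [0.3, 0, 0.15, 0.6, 0]
    - [0.3, 0, 0.33, 0.6, 0]
    - [0.3, 0, 0.51, 0.6, 0]
    - [0.3, 0, 0.69, 0.6, -0.01]
    - [0.3, 0, 0.87, 0.6, -0.02]
    - [0.3, 0, 1, 0.6, -0.03]

```text
time_s: 23.15
position: [0.4443, 0.0492, 0.1945]
tcp_rot: [[0.995, 0.098, -0.0], [0.098, -0.995, 0.0], [-0.0, -0.0, -1.0]]
force: [0.9, 0.0, 0.2]
opening: 0.646
grasp_force: 0.0
```

Request:
step_arm:
  targets:
    - [0.3, 0.02, 0.18, 0, -0.02]
    - [0.3, 0.04, 0.36, 0, -0.04]
    - [0.3, 0.062, 0.457, 0, -0.069]
    - [0.3, 0.062, 0.457, -0.1, -0.069]
    - [0.3, 0.062, 0.457, -0.25, -0.069]
    - [0.3, 0.062, 0.457, -0.28, -0.069]
    - [0.3, 0.062, 0.457, -0.28, -0.069]
    - [0.3, 0.062, 0.457, -0.28, -0.069]
    - [0.3, 0.062, 0.457, -0.28, -0.069]

```text
time_s: 24.05
position: [0.4618, 0.161, 0.1259]
tcp_rot: [[0.993, -0.119, 0.003], [-0.119, -0.993, 0.0], [0.003, -0.001, -1.0]]
force: [1.0, -0.2, -0.1]
opening: 0.65
grasp_force: 0.0
```

Run:
```python
from rig import *
import cv2,pickle
c=capture("wrist");cv2.imwrite("pics/w8.png",c["color"][:,:,::-1]);s=read_state();print(s["position"],s["tcp_rot"][0])
```

```text
[0.46169286 0.1609523  0.12589392] [ 0.99290337 -0.11888613  0.00299636]
```

View pics/w8.png

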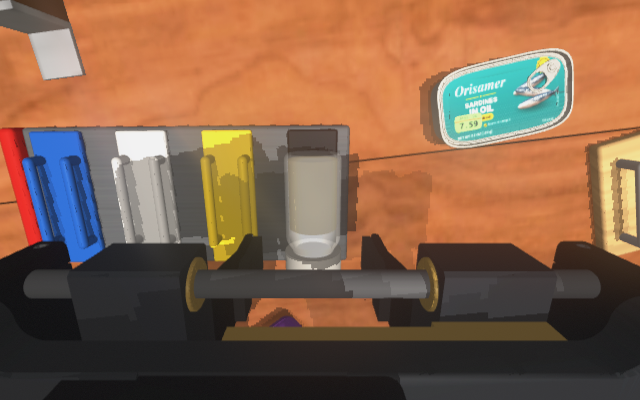

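Beige is centred at column 313.

Request:
step_arm:
  targets:
    - [0.3, 0, 0, -0.1, 0]
    - [0.3, 0, 0, -0.2, 0]
    - [0.3, 0, 0, -0.28, 0]
    - [0.3, 0, 0, -0.325, 0]
    - [0.3, 0, 0, -0.325, 0]
    - [-1, 0, 0, -0.325, 0]
    - [-1, 0, 0, -0.325, 0]
    - [-1, 0, 0, -0.325, 0]
    - [-1, 0, 0, -0.325, 0]

```text
time_s: 25.0
position: [0.4613, 0.1605, 0.0444]
tcp_rot: [[0.993, -0.117, 0.002], [-0.117, -0.993, -0.001], [0.002, 0.001, -1.0]]
force: [-0.1, -4.9, 4.9]
opening: 0.487
grasp_force: 30.0
```

Request:
step_arm:
  targets:
    - [-1, 0, 0, 0.05, 0]
    - [-1, 0, 0, 0.12, 0]
    - [-1, 0, 0, 0.25, 0]
    - [-1, 0, 0, 0.4, 0]
    - [-1, 0, -0.1, 0.5, 0]
    - [-1, 0, -0.28, 0.5, 0.01]
    - [-1, -0.04, -0.46, 0.5, 0.03]
    - [-1, -0.08, -0.64, 0.5, 0.05]
    - [-1, -0.118, -0.82, 0.5, 0.08]
    - [-1, -0.118, -1, 0.5, 0.099]

```text
time_s: 26.0
position: [0.429, -0.0893, 0.1689]
tcp_rot: [[0.981, 0.194, -0.001], [0.194, -0.981, 0.002], [-0.001, -0.002, -1.0]]
force: [0.8, 1.0, -0.9]
opening: 0.486
grasp_force: 30.0
```

Request:
step_arm:
  targets:
    - [-1, 0, -0.174, 0, 0]
    - [-1, 0, -0.174, -0.1, 0]
    - [-1, 0, -0.174, -0.2, 0]
    - [-1, 0, -0.174, -0.3, 0]
    - [-1, 0, -0.174, -0.32, 0]
    - [-1, 0, -0.174, -0.32, 0]
    - [-1, 0, -0.174, -0.32, 0]
    - [-1, 0, -0.174, -0.32, 0]

```text
time_s: 26.8
position: [0.432, -0.1326, 0.0895]
tcp_rot: [[0.981, 0.191, 0.002], [0.191, -0.981, -0.001], [0.002, 0.002, -1.0]]
force: [0.2, 0.3, -1.6]
opening: 0.483
grasp_force: 30.0
```

Lower and release, then move up to where the wrist camera sees the whole rack.

Request:
step_arm:
  targets:
    - [-1, 0, 0, -0.06, 0]
    - [-1, 0, 0, -0.12, 0]
    - [-1, 0, 0, -0.15, 0]
    - [-1, 0, 0, -0.165, 0]
    - [-1, 0, 0, -0.176, 0]
    - [-1, 0, 0, -0.176, 0]
    - [-1, 0, 0, -0.176, 0]

```text
time_s: 27.5
position: [0.4314, -0.1325, 0.0449]
tcp_rot: [[0.982, 0.191, 0.001], [0.191, -0.982, -0.0], [0.001, 0.001, -1.0]]
force: [-0.4, 0.8, 2.3]
opening: 0.486
grasp_force: 30.0
```

Request:
step_arm:
  targets:
    - [0, 0, 0, 0, 0]
    - [0.3, 0, 0, 0, 0]
    - [0.3, 0, 0, 0, 0]
    - [0.3, 0, 0, 0.1, 0]
    - [0.3, 0, 0, 0.25, 0]
    - [0.3, 0, 0, 0.4, 0]
    - [0.3, 0, 0, 0.6, 0]
    - [0.3, 0, -0.15, 0.8, 0]
    - [0.3, 0, -0.33, 0.9, 0]
    - [0.3, 0, -0.45, 0.9, 0]
    - [0.3, 0, -0.45, 0.9, 0]
    - [0.3, 0, -0.45, 0.9, 0]

```text
time_s: 28.7
position: [0.4306, -0.2453, 0.2691]
tcp_rot: [[0.982, 0.189, -0.0], [0.189, -0.982, 0.001], [-0.0, -0.001, -1.0]]
force: [0.6, 1.0, -0.1]
opening: 0.646
grasp_force: 0.0
```

Run:
```python
from rig import *
import cv2,pickle
c=capture("wrist");cv2.imwrite("pics/w9.png",c["color"][:,:,::-1]);pickle.dump(c,open("w9.pkl","wb"));s=read_state();print(s["position"],s["tcp_rot"][0])
im=cv2.resize(c["color"][60:240,100:400,::-1],(800,480),interpolation=cv2.INTER_CUBIC);cv2.imwrite("pics/w9z.png",im)
```

```text
[ 0.43022619 -0.24410392  0.26857058] [ 0.98170465  0.19040262 -0.00167817]
```

View pics/w9z.png

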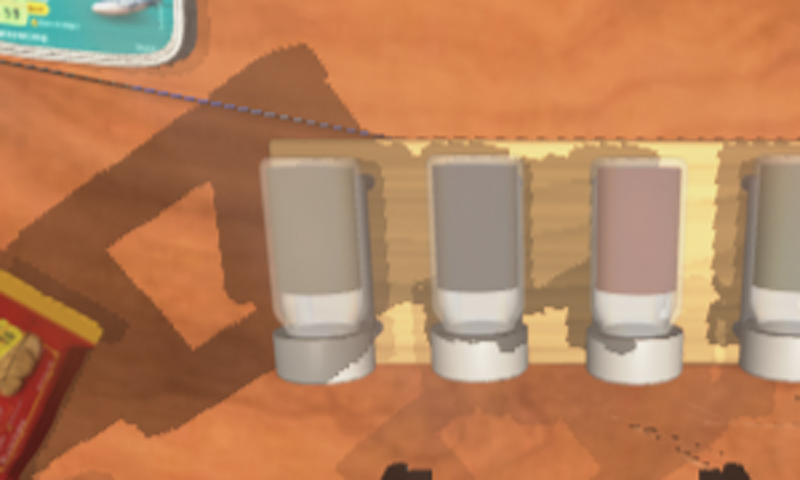

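The view shows beige, grey, pink and green side by side in the cradles, their ends level at rows 157–383 of the crop. I'll do a quick numeric check and hand in if it passes.

Run:
```python
from h import *
from rig import hand_in
np.set_printoptions(precision=1,suppress=True)
c=pickle.load(open("w9.pkl","rb"))
a=np.radians(10.8);R=np.array([[np.cos(a),-np.sin(a)],[np.sin(a),np.cos(a)]])
f=lambda x,y:(x/2.667+100,y/2.667+60)
ok=True
for n,t,b,y in(("beige",(309,159),(325,381),108),("grey",(476,157),(480,381),36),("pink",(638,159),(635,382),-36)):
    w=(on(c,[f(*t),f(*b)],.068)[:,:2]-[.4525,-.2363])@R*1e3;m=w.mean(0);print(n,m,w[0]-w[1]);ok&=abs(m[0]-1)<4 and abs(m[1]-y)<6
print(ok)
if ok: print(hand_in())
```

```text
beige [ -1.4 103.9] [96.5 -0.9]
grey [-0.9 34.1] [97.3 -0.9]
pink [ -1.4 -34.6] [96.9  1.2]
True
the job is handed in; nothing more can be done
None
```

All four jars are in the new rack's cradles, in order from the red end (green, pink, grey, beige), measured within about 3 mm of centred lengthwise; the job was handed in at about 29 s, and no verdict came back.

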